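# Load the ring gauge and draw its pointer rod out to the mark

## Robot

A 6-joint arm with a two-finger parallel gripper is mounted at the origin on the work surface; the furniture and walls round the work are solid. World frame = base frame: x ahead of the robot, y to its left, z up, the work surface at z = 0. Lengths are in m, angles in rad, forces in N, time in s.
With the tool pointing down it reaches from about 0.325 to 0.925 m from the base axis. Payload 3.1 kg.
Tool frame: the origin (TCP) lies on the centre line of the jaws, within the pads' length; the fingertips stand 14 mm ahead of it and the grasp point (between the pads) lies 5 mm behind it; z points along the fingers, y is the line along which they close (so a half turn about z gives the same grasp; the last joint's range is limited). The gripper opens to 85 mm and grips with 20 to 120 N. Pads are 22 mm wide; open, the fingers measure 114 mm over their backs; the gripper's body (76 mm by 85 mm) begins 54 mm behind the grasp point. The pads swing forward as they close: fully open they stand 13 mm farther back than shut.
Start: joints at [-1.294, 0.217, 1.613, -0, 1.311, -0.112], TCP at [0.237, -0.578, 0.245] pointing down, gripper open.
Joint ranges: [-2.75, 2.75], [-0.78, 2.1], [0.31, 2.55], [-1.13, 4.27], [0.13, 2.63], [-2.58, 2.58]. Speed limits (rad/s): [2.79, 2.79, 3.14, 3.14, 3.14, 3.14].

## Interface

Orientations are given as a unit quaternion [x, y, z, w].
In Python, from workcell import manip, camera, camera_info gives the robot as it stands.
- The arm moves only by the tool play_rows, never from a script. Its argument "moves" is a list of rows, each a list of 7 numbers: the opening, from -1 (shut) to 1 (fully open), so that 0 is half open, then the shift along the tool's x, y, z in cm, then the turn, a rotation vector about the tool's x, y, z in rad. A call has 1 to 12 rows; each row is the pose to reach, as a shift and turn from the pose commanded when the call began, along the tool's axes at that moment; what a row does not reach only later rows make up. A row lasts 1/12 s, in which the tool goes at most 41.7 mm and 7.16 degrees, less where a joint would pass 70% of its speed; a pose out of reach is approached as far as the arm can. A call with a gripper value outside its range is refused whole. The fingers move at their own pace and stop on an object; "newtons" is the grip in N (left out, the last holds). Time passes only in rows, so rows that repeat a pose let the fingers close. It gives the time, the measured TCP pose, the force, the opening and the grip force at its end, in the units of the state.
- manip.sense(): the state, without advancing time (a new reading comes with each control period).
- camera(name): name is "scene" or "top"; returns the picture (384x512x3 uint8, red, green, blue); there is no depth.
- camera_info(name): a dict with "fx", "fy", "cx", "cy" (pixels), "k1" (the pictures are not rectified: a ray, as slopes to the right and down, at radius r is drawn at 1 + k1 r^2 times it, then the intrinsics apply), "eye" and "rotation" of the camera in the world. Camera axes: x right, y down, z forward; pixel columns grow to the right and rows downward; lengths in m; the calibration is good to about 2 mm. A picture is of the moment at which its call begins. camera_info takes no time and is no camera call.
- manip.hand_in(): hands the job in; it is judged then, once.
The state is a dict: "time_s": time; "joints": joint angles; "qd": joint speeds; "tau": joint torques, N m; "tool_pos": TCP position; "ee_rot": TCP orientation; "force": force on the tool from outside, world axes, zero at the start; "torque": the same for the moment, N m; "finger_gap": finger opening in m; "gripper_force": force on a finger pad.
Only numpy, scipy, OpenCV 4.12 (cv2) and the standard library are available. Lean on these libraries where they do the work, as an engineer would, in place of code of your own. Each camera call takes 0.05 s, during which the arm holds its last target. There are 200 camera calls.

## Task

Thread the two metal rings from the black mat down over the stepped post of the bolted-down ring gauge, first the wider, flatter one and then the narrower, taller one on top of it, each lying flat and fully home. Then take the knob of the sprung telescoping rod at the top of the post, draw it straight up until the groove round the rod (its length mark) is level with the mouth of the post, and finish while still holding it there against the spring, with both rings still home. Do not shift the other tools lying about.

Things in the scene. Friction and masses are not known exactly. Their poses are not given: they have to be found in the camera images.
- ring_gauge: The ring gauge, bolted to the bench beyond the mat: a grey foot 80 x 100 x 12 mm (x, y, z), four screw heads near its corners up to z = 18 mm, and on its middle a steel pedestal 46 mm across up to 30 mm, then the stepped post up to its mouth at 70 mm. Origin: centre of the foot's underside, on the post's axis; z up.
- ring_seat (a point): Centre of the pedestal's top, the wide ring's seat, 30 mm above the bench. Above the bench, the post: 37 mm across from 30 to 39 mm, chamfered to 43.5 mm, 28.4 mm across up to 56 mm, tapered to 17 mm across at 70 mm. Above it stands the rod's knob, top at 94 mm; both rings pass over it.
- post_mouth (a point): Centre of the mouth of the post, at its very top, 70 mm above the bench; fixed.
- pointer_rod (a joint): The steel rod, 10 mm across, that slides straight up out of the post: 0 = drawn in by its spring (where it starts), 0.035 = length mark level with the mouth, 0.055 = the stop. The spring inside pulls it back with 4 N at 0, rising evenly to 11 N at the mark and 14 N at the stop, and draws it in again when let go.
- length_mark (a point): Middle of the length mark, a dark groove 3 mm wide turned round the rod; moves with the rod. Hidden 35 mm below the mouth when the rod is in; it must come up to the height of the mouth.
- pull_knob (a point): The knob at the top of the rod, a dark ribbed steel cylinder 18 mm across and 20 mm tall, upright, grasped from above. This point: centre of its underside, 4 mm above the mouth (z = 74 mm) with the rod in; moves with the rod. The tall ring's top lies at z = 62 mm when home, 12 mm below the knob's underside.
- wide_ring: The wider, flatter metal ring: 58 mm outside, bore about 40 mm, 14 mm thick, 40 g, lying flat on the 9 mm thick black mat. Origin: centre of its underside; z along its axis. Home on the gauge its underside is 30 mm above the bench.
- tall_ring: The narrower, taller metal ring: 48 mm outside, bore about 31 mm, 18 mm thick, 40 g, lying flat on the mat. Origin: centre of its underside; z along its axis. It is wider outside than the other's bore, so it goes on last and rests on the wide ring, its underside 44 mm above the bench.
- plug_gauge: Bystander: plug gauge 25 x 105 x 25 mm lying along its y on the mat. Origin: centre of its underside.
- core_pin: Bystander: bare steel pin 15 x 75 x 15 mm lying along its y on the mat. Origin: centre of its underside.
- marker: Bystander: capped marker 17 x 130 x 17 mm lying along its y on the bench left of the gauge. Origin: centre of its underside.
Mind the look-alikes: they are no part of the job. Leave any brown look-alike of the wide_ring alone.

How it is judged:
On the way, in this order (a step that is already met when the one before it is completed fails the run):
1. the wide ring lies fully home on the pedestal (z of wide_ring in the frame of ring_gauge between 0.027 and 0.033 m and horizontal distance between wide_ring and ring_gauge below 0.007 m and angle between wide_ring's own z axis and vertical below 0.1 rad), for 0.2 s.
2. the tall ring lies fully home on top of the wide ring (all of step 1 and z of tall_ring in the frame of ring_gauge between 0.041 and 0.047 m and horizontal distance between tall_ring and ring_gauge below 0.007 m and angle between tall_ring's own z axis and vertical below 0.1 rad), for 0.2 s.
3. the rod is held by the gripper with its mark at the mouth (value of joint pointer_rod between 0.03 and 0.04 m and contact force between the fingers and pointer_rod above 1 N), for 0.3 s.
At the end, for the whole second after the job is handed in: The gripper holds the knob (contact over 1 N) with the length mark within 5 mm of the mouth of the post (joint 0.030 to 0.040) and still; both rings are let go, flat (within 0.1 rad), round the post's axis within 7 mm and home within 3 mm in height (undersides 30 mm and 44 mm above the bench) (all of step 2 and all of step 3 and velocity of joint pointer_rod between -0.01 and 0.01 m/s and contact force between the fingers and wide_ring below 0.5 N and contact force between the fingers and tall_ring below 0.5 N); the arm keeps its last pose, push and grip.
It fails at once if the plug gauge is shifted by more than 40 mm (distance of plug_gauge from where it was at the start of the episode above 0.04 m).
It fails at once if the core pin is shifted by more than 40 mm (distance of core_pin from where it was at the start of the episode above 0.04 m).
It fails at once if the marker is shifted by more than 40 mm (distance of marker from where it was at the start of the episode above 0.04 m).
It also fails if it takes over 67 s, if anything falls off the work surface, if the arm or the gripper's body presses on something with over 40 N, if the wrist force passes 120 N, or if a joint passes its speed limit or range.

## Working session

There is one attempt and no reset: what is moved stays moved. The work goes in short steps, Python scripts to look and compute and a tool call to move; the robot and the scene stay as the last step left them, time stands still between calls to the robot, and variables do not carry over. Pictures are saved under pics/ and viewed, at most 10 in all, crops included, and the job is handed in when it is done.

Besides the shell and the picture viewer there is one more tool, called after "Emit:" by a JSON object that holds its "method" and its "body", one argument or row to a line. play_rows: Moves the arm, as the interface text tells. Its arguments: {"type":"object","properties":{"moves":{"type":"array"},"newtons":{"type":"number"}},"required":["moves"]}

```bash
mkdir -p pics; ls; python3 - <<'E'
from workcell import manip,camera,camera_info
import cv2,numpy as np
for n in("scene","top"):
    i=camera(n);cv2.imwrite(f"pics/{n}0.png",cv2.cvtColor(i,cv2.COLOR_RGB2BGR));print(n,camera_info(n))
s=manip.sense();print(s)
a=cv2.imread("pics/scene0.png");b=cv2.imread("pics/top0.png")
E
```

```text
pics
scene {'fx': 370.8415057310785, 'fy': 370.8415057310785, 'cx': 255.75693604349055, 'cy': 193.19740878768957, 'k1': 0.015824944301670488, 'eye': array([0.17599147, 0.47156609, 0.67583242]), 'rotation': array([-0.19545127,  0.8813784 , -0.41879153,  0.0979008 ])}
top {'fx': 463.6635253252299, 'fy': 463.6635253252299, 'cx': 254.88472361597377, 'cy': 188.62061237795797, 'k1': -0.07857079162351045, 'eye': array([ 0.20656425, -0.17173917,  1.41324632]), 'rotation': array([-0.67825272,  0.72628631, -0.07978073,  0.07820797])}
{'time_s': 0.1, 'joints': array([-1.29422106e+00,  2.17708079e-01,  1.61479492e+00, -3.39790516e-06,
        1.31132044e+00, -1.12208299e-01]), 'qd': array([ 2.04581587e-03, -1.52849673e-03, -2.98834351e-03,  1.21092392e-03,
        4.06986428e-04,  9.23906973e-05]), 'tau': array([-3.55384836e-04, -3.98077297e+01, -3.04968917e+01, -1.50728242e-04,
        4.23308767e-03,  7.03770695e-06]), 'tool_pos': array([ 0.23673181, -0.57765516,  0.24406952]), 'ee_rot': array([ 9.81164645e-01,  1.93170119e-01, -9.31998856e-05, -1.11149487e-03]), 'force': array([-0.04709453,  0.00785142, -0.0046012 ]), 'torque': array([-0.03062827,  0.00404631, -0.00201925]), 'gripper_force': 0.0, 'finger_gap': 0.085508444116024}
```

View pics/scene0.png

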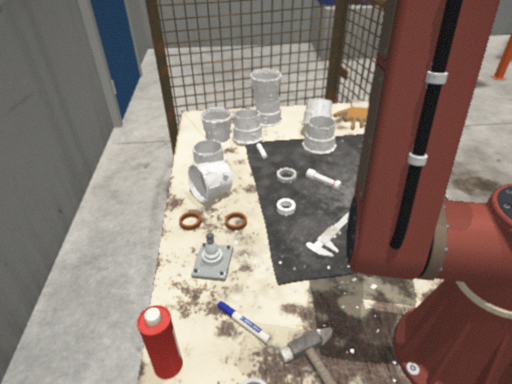

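View pics/top0.png

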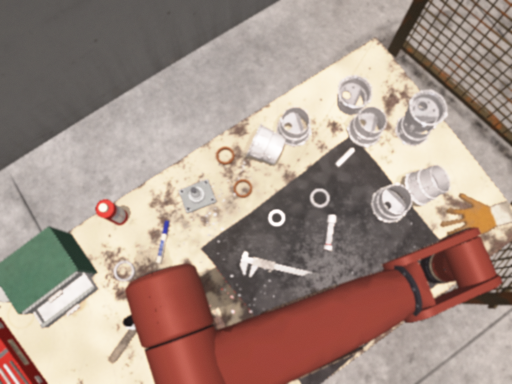

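Candidates for the wide ring:
- scene (287,174), top (320,198): grey, thin and on the mat.
- scene (286,207), top (277,218): grey and smaller. This looks like the tall ring.
- scene (190,220) and (235,221): brown look-alikes off the mat, to be left alone.

The gauge is at scene (212,260), top (197,194). I'll measure these and check them in a close crop.

```bash
cat > h.py <<'E'
import numpy as np,cv2
from scipy.spatial.transform import Rotation as R
from workcell import manip,camera,camera_info
def ray(n,p):
    c=camera_info(n);d=np.array([(p[0]-c['cx'])/c['fx'],(p[1]-c['cy'])/c['fy']])
    u=d.copy()
    for _ in range(10): u=d/(1+c['k1']*(u@u))
    v=R.from_quat(c['rotation']).apply([u[0],u[1],1]);return np.array(c['eye']),v/np.linalg.norm(v)
def plane(n,p,z):
    e,v=ray(n,p);return e+v*(z-e[2])/v[2]
def tri(ps,pt):
    (a,u),(b,v)=ray("scene",ps),ray("top",pt)
    s=np.linalg.lstsq(np.c_[u,-v],b-a,rcond=None)[0];P,Q=a+u*s[0],b+v*s[1]
    return (P+Q)/2,np.linalg.norm(P-Q)
def proj(n,P):
    c=camera_info(n);q=R.from_quat(c['rotation']).inv().apply(np.array(P)-c['eye']);u=q[:2]/q[2]
    u=u*(1+c['k1']*(u@u));return u*c['fx']+[c['cx'],c['cy']]
def grab(n,f):
    i=cv2.cvtColor(camera(n),cv2.COLOR_RGB2BGR);cv2.imwrite(f,i);return i
def togo(P,s=None):
    "cm in tool axes from the TCP to P"
    s=s or manip.sense();return R.from_quat(s['ee_rot']).inv().apply(np.array(P)-s['tool_pos'])*100
E
python3 - <<'E'
from h import *
I={n:cv2.imread(f"pics/{n}0.png") for n in("scene","top")}
W={}
for nm,ps,pt in(("wide",(287,174),(320,198)),("tall",(286,207),(277,218))):
    c=[]
    for n,p in(("scene",ps),("top",pt)):
        x0,y0=p[0]-15,p[1]-15
        g=cv2.cvtColor(I[n][y0:y0+31,x0:x0+31],cv2.COLOR_BGR2GRAY)
        m=cv2.threshold(g,0,255,cv2.THRESH_OTSU)[1]
        k=max(cv2.findContours(m,cv2.RETR_EXTERNAL,cv2.CHAIN_APPROX_NONE)[0],key=cv2.contourArea)
        e=cv2.fitEllipse(k);c.append(np.array(e[0])+[x0,y0]);print(nm,n,c[-1],e[1],plane(n,c[-1],.018))
    print(tri(*c))
def crop(n,p,w,f): return cv2.resize(I[n][p[1]-w:p[1]+w,p[0]-w:p[0]+w],(400,300 if 0 else 400),interpolation=cv2.INTER_CUBIC)
a=cv2.resize(I["scene"][155:285,180:310],(400,400),interpolation=cv2.INTER_CUBIC)
b=cv2.resize(I["top"][145:245,170:340],(400,235),interpolation=cv2.INTER_CUBIC)
c=np.zeros((400,800,3),np.uint8);c[:,:400]=a;c[:235,400:]=b
cv2.imwrite("pics/c1.png",c)
E
```

```text
wide scene [286.36250305 173.80901718] (13.48609733581543, 19.58624267578125) [ 0.48292215 -0.38120798  0.018     ]
wide top [319.35993099 197.4734354 ] (18.872234344482422, 19.58675765991211) [ 0.48246353 -0.38167863  0.018     ]
(array([ 0.48280566, -0.38167704,  0.01764304]), np.float64(0.0005471934198874991))
tall scene [285.80073547 205.91879272] (16.813766479492188, 18.515966415405273) [ 0.43016818 -0.2437544   0.018     ]
tall top [276.11198139 217.30377197] (16.4296932220459, 16.66511344909668) [ 0.43019521 -0.24415894  0.018     ]
(array([ 0.43028597, -0.2441728 ,  0.01761671]), np.float64(5.927130059915321e-05))
```

View pics/c1.png

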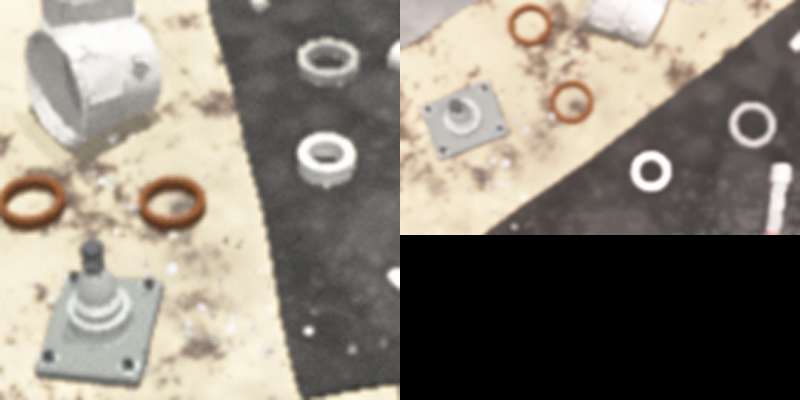

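The crop shows both rings grey on the mat: the wide thin one at scene (286,174), the tall thick white one at (286,206). The brown rings lie by the gauge. The gauge's knob is at scene ≈(210,235), top ≈(194,189). Next I'll locate the gauge axis.

```bash
python3 - <<'E'
from h import *
I={n:cv2.imread(f"pics/{n}0.png") for n in("scene","top")}
def cen(n,x0,y0,x1,y1,t,dark=True):
    g=cv2.resize(cv2.cvtColor(I[n][y0:y1,x0:x1],cv2.COLOR_BGR2GRAY),None,fx=4,fy=4,interpolation=cv2.INTER_CUBIC)
    m=(g<t).astype(np.uint8);k=cv2.connectedComponentsWithStats(m);j=1+np.argmax(k[2][1:,4]);return k[3][j]/4-.375+[x0,y0],k[2][j,:4]/4,k[2][j,4]/16
ks=cen("scene",202,228,218,246,100);kt=cen("top",186,182,202,197,110);print(ks,kt,tri(ks[0],kt[0]))
print(plane("scene",ks[0],.084),plane("top",kt[0],.088))
# screw heads
H=np.array([(148,284),(74,277),(48,356),(127,364)])*.325+[180,155]
T=np.array([(427,109),(485,87),(503,128),(443,151)],float);T[:,0]-=400;T=T*.425+[170,145]
for n,Q in(("scene",H),("top",T)):
    A=np.array([plane(n,q,.017) for q in Q]);print(n,A[:,:2].round(4).tolist(),A.mean(0))
print(manip.sense()['time_s'])
for p in((330,230),):print(plane("top",(330,218),.03),plane("top",(330,246),.03),plane("top",(345,157),.02),plane("top",(245,262),.02))
print(R.from_quat(manip.sense()['ee_rot']).as_matrix().round(3), manip.sense()['tool_pos'])
E
```

```text
Traceback (most recent call last):
ValueError: attempt to get argmax of an empty sequence
```

```bash
python3 - <<'E'
from h import *
I={n:cv2.imread(f"pics/{n}0.png") for n in("scene","top")}
def cen(n,x0,y0,x1,y1):
    g=cv2.resize(cv2.cvtColor(I[n][y0:y1,x0:x1],cv2.COLOR_BGR2GRAY),None,fx=4,fy=4,interpolation=cv2.INTER_CUBIC)
    t=(int(g.min())+int(np.median(g)))/2
    m=(g<t).astype(np.uint8);k=cv2.connectedComponentsWithStats(m);j=1+np.argmax(k[2][1:,4]);return k[3][j]/4-.375+[x0,y0],k[2][j,:4]/4,k[2][j,4]/16,t
ks=cen("scene",203,230,217,246);kt=cen("top",187,183,201,197);print(ks,kt,tri(ks[0],kt[0]))
print(plane("scene",ks[0],.084),plane("top",kt[0],.088))
H=np.array([(148,284),(74,277),(48,356),(127,364)])*.325+[180,155]
T=np.array([(427,109),(485,87),(503,128),(443,151)],float);T[:,0]-=400;T=T*.425+[170,145]
for n,Q in(("scene",H),("top",T)):
    A=np.array([plane(n,q,.017) for q in Q]);print(n,A[:,:2].round(4).tolist(),A.mean(0))
for p in((330,218),(330,246),(345,157),(245,262)):print(plane("top",p,.025))
s=manip.sense();print(s['time_s'],R.from_quat(s['ee_rot']).as_matrix().round(3), s['tool_pos'])
E
```

```text
(array([209.66716216, 238.53905405]), array([ 3.5 ,  3.75,  7.  , 10.5 ]), np.float64(57.8125), 126.0) (array([193.47511442, 189.923627  ]), array([4.  , 4.5 , 6.25, 5.75]), np.float64(27.3125), 150.0) (array([ 0.51883445, -0.00376556,  0.0795402 ]), np.float64(0.000573595649754761))
[ 5.16570109e-01 -1.72642369e-04  8.40000000e-02] [ 0.51657827 -0.0049358   0.088     ]
scene [[0.5002, -0.0471], [0.5563, -0.0293], [0.5326, 0.0456], [0.4767, 0.0278]] [ 0.51645366 -0.00075552  0.017     ]
top [[0.5313, 0.0413], [0.5557, -0.0363], [0.499, -0.0573], [0.4738, 0.0223]] [ 0.51497292 -0.00748189  0.017     ]
[ 0.41556509 -0.40668034  0.025     ]
[ 0.33113628 -0.39809092  0.025     ]
[ 0.60413082 -0.47362641  0.025     ]
[ 0.30141705 -0.14126505  0.025     ]
0.1 [[ 0.925  0.379 -0.001]
 [ 0.379 -0.925  0.002]
 [ 0.    -0.002 -1.   ]] [ 0.23673181 -0.57765516  0.24406952]
```

Emit:
{"method": "play_rows", "body": {
  "moves": [
    [1,2.5,-0.7,1,0,0,0],
    [1,5.5,-1.6,2.3,0,0,0],
    [1,9,-2.6,3.7,0,0,0],
    [1,12.5,-3.6,5.1,0,0,0],
    [1,16,-4.7,6.6,0,0,0],
    [1,19.5,-5.7,8,0,0,0],
    [1,23,-6.7,9.4,0,0,0],
    [1,26,-7.6,10.7,0,0,0],
    [1,28.5,-8.3,11.7,0,0,0],
    [1,30.2,-8.8,12.4,0,0,0],
    [1,30.2,-8.8,12.4,0,0,0],
    [1,30.2,-8.8,12.4,0,0,0]
  ],
  "newtons": 25
}}

```text
time_s: 1.1
tool_pos: [0.483, -0.3811, 0.12]
ee_rot: [0.981, 0.194, -0.001, -0.001]
force: [-0.1, -0.8, -0.6]
finger_gap: 0.0856
gripper_force: 0.0
```

```bash
python3 - <<'E'
from h import *
s=manip.sense();print(s['tool_pos'],s['ee_rot'],s['force'],togo([.4828,-.3816,.03]))
a=grab("scene","pics/s1.png");b=grab("top","pics/t1.png")
cv2.imwrite("pics/c2.png",np.hstack([cv2.resize(a[120:270,220:370],(400,400),interpolation=cv2.INTER_CUBIC),cv2.resize(b[130:280,250:400],(400,400),interpolation=cv2.INTER_CUBIC)]))
# refined gauge: ellipses of bright step and knob from light image
c=np.hstack([cv2.resize(a[220:290,180:250],(400,400),interpolation=cv2.INTER_CUBIC),cv2.resize(b[165:220,165:220],(400,400),interpolation=cv2.INTER_CUBIC)]);cv2.imwrite("pics/c3.png",c)
E
```

```text
[ 0.48296636 -0.38113854  0.12003858] [ 9.80937003e-01  1.94321918e-01 -8.85981276e-04 -8.96411545e-04] [-0.14013493 -0.77006634 -0.60770511] [-0.02045885  0.05525395  9.00379877]
```

View pics/c2.png

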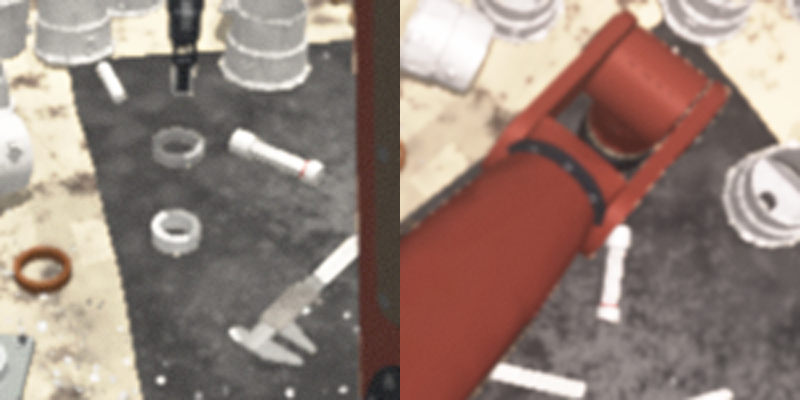

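View pics/c3.png

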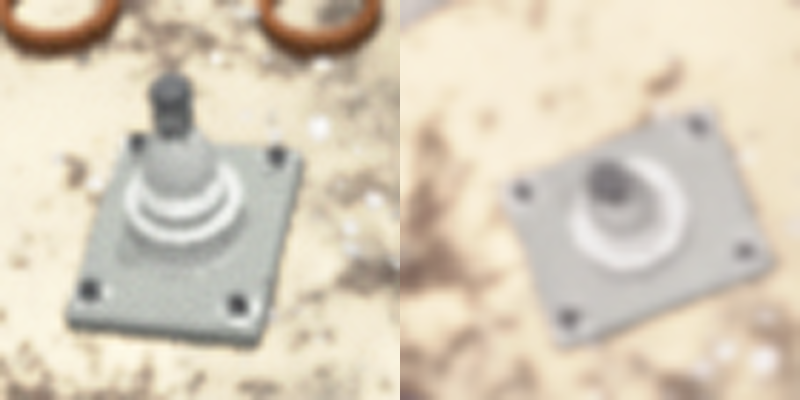

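The hand stands right over the wide ring: fingertip at scene ≈(288,156), ring at ≈(287,174). The gauge is clear, with the knob top at scene (210,235), top (193,190).

```bash
python3 - <<'E'
from h import *
print("knobtop",tri((209.9,234.9),(193.3,190.0)),plane("scene",(209.9,234.9),.094),plane("top",(193.3,190),.094))
print("ped",tri((212.2,254.8),(196.35,194.3)),plane("scene",(212.2,254.8),.03),plane("top",(196.35,194.3),.03))
print("screws",tri((212.5,259.1),(197,195.3)),plane("scene",(212.5,259.1),.018),plane("top",(197,195.3),.018))
e,v=ray("scene",(288.2,155.6))
for y in(-.335,-.34):print("tip",e+v*(y-e[1])/v[1])
E
```

```text
knobtop (array([ 0.5166472 , -0.00442395,  0.09106815]), np.float64(0.002030696055387858)) [ 0.51600489 -0.00190527  0.094     ] [ 0.51498136 -0.00516989  0.094     ]
ped (array([ 0.51772375, -0.00502014,  0.02491641]), np.float64(0.0015642384679501267)) [ 0.51586347 -0.00118425  0.03      ] [ 0.51582978 -0.00590639  0.03      ]
screws (array([ 0.5180595 , -0.00500158,  0.00972852]), np.float64(0.0020768672951408467)) [0.51487774 0.00107065 0.018     ] [ 0.51522381 -0.00634683  0.018     ]
tip [ 0.46379343 -0.335       0.11589439]
tip [ 0.46557755 -0.34        0.11242327]
```

Emit:
{"method": "play_rows", "body": {
  "moves": [
    [1,0,0.05,2,0,0,0],
    [1,0,0.05,4,0,0,0],
    [1,0,0.05,6,0,0,0],
    [1,0,0.05,7.5,0,0,0],
    [1,0,0.05,8.5,0,0,0],
    [1,0,0.05,9,0,0,0],
    [1,0,0.05,9.2,0,0,0],
    [1,0,0.05,9.2,0,0,0]
  ]
}}

```text
time_s: 1.87
tool_pos: [0.4832, -0.3836, 0.0297]
ee_rot: [0.981, 0.193, 0.0, 0.0]
force: [0.1, 0.5, -0.6]
finger_gap: 0.0853
gripper_force: 0.0
```

Emit:
{"method": "play_rows", "body": {
  "moves": [
    [1,0.05,-0.15,0.4,0,0,0],
    [1,0.05,-0.15,0.75,0,0,0],
    [1,0.05,-0.15,0.75,0,0,0],
    [0.3,0.05,-0.15,0.75,0,0,0],
    [0.1,0.05,-0.15,0.75,0,0,0],
    [0.1,0.05,-0.15,0.75,0,0,0],
    [0.1,0.05,-0.15,0.75,0,0,0],
    [0.1,0.05,-0.15,0.75,0,0,0],
    [0.1,0.05,-0.15,0.75,0,0,0],
    [0.1,0.05,-0.15,0.75,0,0,0],
    [0.1,0.05,-0.15,0.75,0,0,0]
  ],
  "newtons": 25
}}

```text
time_s: 2.78
tool_pos: [0.4836, -0.3817, 0.0224]
ee_rot: [0.981, 0.193, 0.0, 0.0]
force: [-0.2, 0.3, 4.6]
finger_gap: 0.0561
gripper_force: 27.0
```

Emit:
{"method": "play_rows", "body": {
  "moves": [
    [0,0,0,-0.5,0,0,0],
    [0,0,0,-1.5,0,0,0],
    [0,0,0,-3,0,0,0],
    [0,0,0,-5,0,0,0],
    [0,0,0,-7.5,0,0,0],
    [0,0,0,-10,0,0,0],
    [0,0,0,-12,0,0,0],
    [0,0,0,-12,0,0,0],
    [0,0,0,-12,0,0,0]
  ]
}}

```text
time_s: 3.53
tool_pos: [0.4839, -0.3821, 0.1437]
ee_rot: [0.981, 0.193, 0.001, 0.001]
force: [-0.9, -0.3, -1.0]
finger_gap: 0.0564
gripper_force: 26.8
```

```bash
python3 - <<'E'
from h import *
s=manip.sense();print(s['tool_pos'],s['finger_gap'],s['gripper_force'],s['force'],togo([.516,-.0045,.143]),proj("scene",s['tool_pos']))
a=grab("scene","pics/s2.png")
p=proj("scene",s['tool_pos']).astype(int)
cv2.imwrite("pics/c4.png",cv2.resize(a[max(p[1]-60,0):p[1]+60,p[0]-60:p[0]+60],(480,480),interpolation=cv2.INTER_CUBIC))
E
```

```text
[ 0.48385396 -0.38207751  0.14368991] 0.05644820286585645 26.750059532869273 [-0.86719227 -0.31762529 -0.9991142 ] [ 1.72872477e+01 -3.37214604e+01 -1.91925537e-02] [288.11690474 137.13031292]
```

View pics/c4.png

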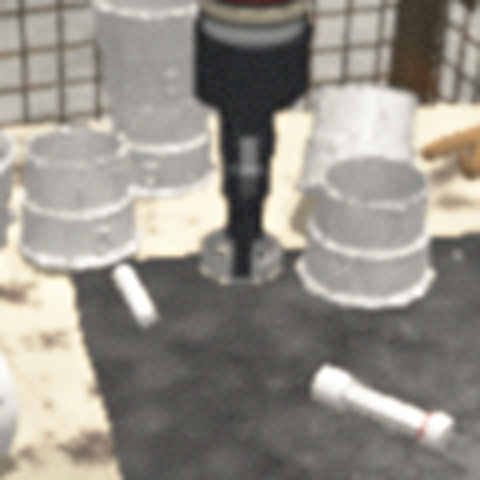

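The ring is held level and centred between the fingers (crop (240,258)). Moving it over the gauge.

Emit:
{"method": "play_rows", "body": {
  "moves": [
    [0,1,-2,0,0,0,0],
    [0,2.4,-4.7,0,0,0,0],
    [0,4.2,-8.2,0,0,0,0],
    [0,6,-11.8,0,0,0,0],
    [0,7.9,-15.4,0,0,0,0],
    [0,9.8,-19,0,0,0,0],
    [0,11.6,-22.6,0,0,0,0],
    [0,13.4,-26.1,0,0,0,0],
    [0,15,-29.3,0,0,0,0],
    [0,16.3,-31.8,0,0,0,0],
    [0,17.3,-33.7,0,0,0,0],
    [0,17.3,-33.7,0,0,0,0]
  ]
}}

```text
time_s: 4.58
tool_pos: [0.5134, 0.0001, 0.1393]
ee_rot: [0.981, 0.195, -0.002, -0.002]
force: [-0.7, 0.0, -0.1]
finger_gap: 0.0561
gripper_force: 26.8
```

Emit:
{"method": "play_rows", "body": {
  "moves": [
    [0,0,0,0,0,0,0],
    [0,0,0,0,0,0,0],
    [0,0,0,0,0,0,0]
  ]
}}

```text
time_s: 4.83
tool_pos: [0.5148, -0.0048, 0.1409]
ee_rot: [0.981, 0.193, -0.001, -0.0]
force: [-0.1, -0.2, -0.2]
finger_gap: 0.0565
gripper_force: 26.8
```

```bash
python3 - <<'E'
from h import *
s=manip.sense();print(s['tool_pos'],s['finger_gap'],s['joints'].round(2),togo([.516,-.0045,.143]),proj("scene",s['tool_pos']),proj("top",s['tool_pos']))
a=grab("scene","pics/s3.png");b=grab("top","pics/t3.png")
cv2.imwrite("pics/c5.png",np.hstack([cv2.resize(a[180:290,150:260],(400,400),interpolation=cv2.INTER_CUBIC),cv2.resize(b[130:260,130:260],(400,400),interpolation=cv2.INTER_CUBIC)]))
E
```

```text
[ 0.51481573 -0.00479743  0.14088821] 0.056503771143907255 [-0.15  0.1   1.96 -0.    1.09  1.04] [ 0.12052283  0.01711127 -0.21139419] [209.16890586 218.52524688] [190.93455982 186.42822688]
```

View pics/c5.png

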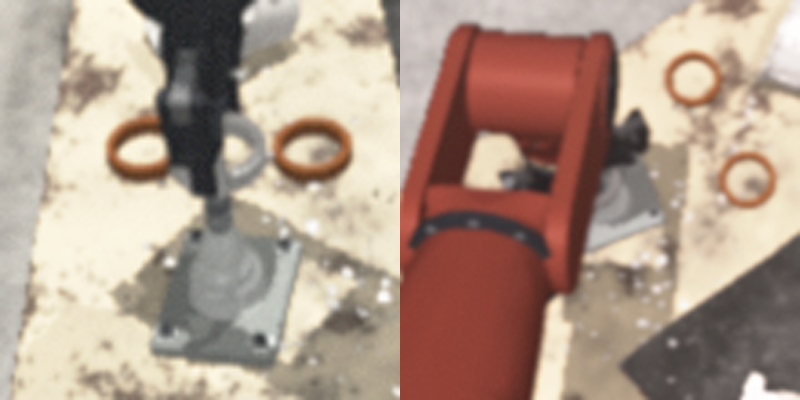

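The ring hangs centred over the knob (ring at crop (217,152), knob at (215,205)). Lowering it in stages.

Emit:
{"method": "play_rows", "body": {
  "moves": [
    [0,0.1,0,0.5,0,0,0],
    [0,0.15,0,1.5,0,0,0],
    [0,0.15,0,2.5,0,0,0],
    [0,0.15,0,3.5,0,0,0],
    [0,0.15,0,4.5,0,0,0],
    [0,0.15,0,5.5,0,0,0],
    [0,0.15,0,6.2,0,0,0],
    [0,0.15,0,6.6,0,0,0],
    [0,0.15,0,6.6,0,0,0]
  ]
}}

```text
time_s: 5.68
tool_pos: [0.5158, -0.0032, 0.0743]
ee_rot: [0.981, 0.193, -0.001, -0.0]
force: [0.2, -0.0, -0.6]
finger_gap: 0.0562
gripper_force: 26.8
```

Emit:
{"method": "play_rows", "body": {
  "moves": [
    [0,0,0,0.5,0,0,0],
    [0,0,0,1,0,0,0],
    [0,0,0,1.3,0,0,0],
    [0,0,0,1.6,0,0,0],
    [0,0,0,1.6,0,0,0]
  ]
}}

```text
time_s: 6.1
tool_pos: [0.5164, -0.0033, 0.0592]
ee_rot: [0.981, 0.193, -0.001, -0.0]
force: [0.7, 0.0, 0.0]
finger_gap: 0.0563
gripper_force: 26.8
```

Emit:
{"method": "play_rows", "body": {
  "moves": [
    [0,0,0,0.3,0,0,0],
    [0,0,0,0.6,0,0,0],
    [0,0,0,0.8,0,0,0],
    [0,0,0,1.0,0,0,0],
    [0,0,0,1.0,0,0,0]
  ]
}}

```text
time_s: 6.52
tool_pos: [0.5172, -0.0035, 0.0496]
ee_rot: [0.981, 0.193, 0.0, 0.0]
force: [1.3, -0.7, -1.3]
finger_gap: 0.0558
gripper_force: 26.8
```

Emit:
{"method": "play_rows", "body": {
  "moves": [
    [0,0.05,0,0.2,0,0,0],
    [0,0.05,0,0.4,0,0,0],
    [0,0.05,0,0.55,0,0,0],
    [0,0.05,0,0.65,0,0,0],
    [0,0.05,0,0.65,0,0,0]
  ]
}}

```text
time_s: 6.93
tool_pos: [0.5176, -0.0033, 0.0434]
ee_rot: [0.981, 0.193, 0.0, 0.0]
force: [1.3, -0.9, -0.5]
finger_gap: 0.0565
gripper_force: 26.9
```

Emit:
{"method": "play_rows", "body": {
  "moves": [
    [0,0,0,0.07,0,0,0],
    [0,0,0,0.1,0,0,0],
    [0.5,0,0,0.1,0,0,0],
    [1,0,0,0.1,0,0,0],
    [1,0,0,0.1,0,0,0],
    [1,0,0,0.1,0,0,0],
    [1,0,0,0.1,0,0,0],
    [1,0,0,0.1,0,0,0]
  ]
}}

```text
time_s: 7.6
tool_pos: [0.517, -0.003, 0.0421]
ee_rot: [0.981, 0.193, -0.0, -0.0]
force: [-0.6, 0.1, -1.0]
finger_gap: 0.0859
gripper_force: 0.0
```

Emit:
{"method": "play_rows", "body": {
  "moves": [
    [1,0,0,-1,0,0,0],
    [1,0,0,-2.5,0,0,0],
    [1,0,0,-4.5,0,0,0],
    [1,0,0,-7,0,0,0],
    [1,0,0,-9.5,0,0,0],
    [1,0,0,-10.5,0,0,0],
    [1,0,0,-10.5,0,0,0]
  ]
}}

```text
time_s: 8.18
tool_pos: [0.5201, -0.0035, 0.1512]
ee_rot: [0.981, 0.193, 0.004, 0.001]
force: [0.7, -0.5, 0.6]
finger_gap: 0.0853
gripper_force: 0.0
```

```bash
python3 - <<'E'
from h import *
s=manip.sense();print(s['time_s'],s['tool_pos'],s['finger_gap'],togo([.4303,-.2442,.13]),togo([.4303,-.2442,.0265]))
E
```

```text
8.1833 [ 0.52012879 -0.00347846  0.15124762] 0.08531746299428006 [-17.45286892  18.86119246   2.08041004] [-17.52315251  18.82052993  12.43009152]
```

Emit:
{"method": "play_rows", "body": {
  "moves": [
    [1,-1.5,1.7,0,0,0,0],
    [1,-3.8,4.2,0,0,0,0],
    [1,-6.5,7.1,0.5,0,0,0],
    [1,-9.1,10,1.2,0,0,0],
    [1,-11.7,12.9,2,0,0,0],
    [1,-14.2,15.7,3,0,0,0],
    [1,-16.2,17.9,3.6,0,0,0],
    [1,-17.2,19,4,0,0,0],
    [1,-17.2,19,4,0,0,0],
    [1,-17.2,19,4,0,0,0],
    [1,-17.2,19,4,0,0,0]
  ]
}}

```text
time_s: 9.1
tool_pos: [0.4297, -0.2431, 0.1064]
ee_rot: [0.981, 0.193, -0.0, -0.001]
force: [0.5, -0.1, -0.0]
finger_gap: 0.0851
gripper_force: 0.0
```

```bash
python3 - <<'E'
from h import *
s=manip.sense();print(s['time_s'],s['tool_pos'],s['ee_rot'],togo([.4303,-.2442,.0265]))
a=grab("scene","pics/s4.png");b=grab("top","pics/t4.png")
cv2.imwrite("pics/c6.png",np.hstack([cv2.resize(a[220:290,180:250],(400,400),interpolation=cv2.INTER_CUBIC),cv2.resize(a[120:240,230:350],(400,400),interpolation=cv2.INTER_CUBIC)]))
E
```

```text
9.1 [ 0.42973526 -0.24314013  0.10640895] [ 9.81170982e-01  1.93138213e-01 -4.89484746e-04 -9.46183484e-04] [0.01684632 0.13583158 7.99062532]
```

View pics/c6.png

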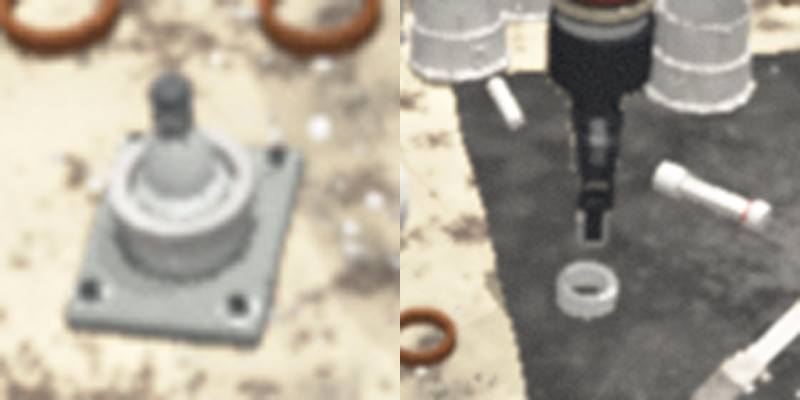

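The wide ring lies flat on the pedestal (crop (182,190)), and the hand is over the tall ring (crop (588,288)). Grasping it now.

Emit:
{"method": "play_rows", "body": {
  "moves": [
    [1,0,0.05,1.5,0,0,0],
    [1,0,0.1,3.5,0,0,0],
    [1,0,0.1,5.5,0,0,0],
    [1,0,0.1,7,0,0,0],
    [1,0,0.1,7.6,0,0,0],
    [1,0,0.1,7.85,0,0,0],
    [1,0,0.1,7.85,0,0,0],
    [1,0,0.1,7.85,0,0,0]
  ]
}}

```text
time_s: 9.87
tool_pos: [0.4315, -0.2453, 0.0297]
ee_rot: [0.981, 0.194, 0.001, 0.001]
force: [-0.6, -0.3, 0.7]
finger_gap: 0.0855
gripper_force: 0.0
```

Emit:
{"method": "play_rows", "body": {
  "moves": [
    [0.5,0,0,0,0,0,0],
    [0.2,0,0,0,0,0,0],
    [-0.2,0,0,0,0,0,0],
    [-0.2,0,0,0,0,0,0],
    [-0.2,0,0,0,0,0,0],
    [-0.2,0,0,0,0,0,0],
    [-0.2,0,0,0,0,0,0],
    [-0.2,0,0,0,0,0,0],
    [-0.2,0,0,0,0,0,0]
  ],
  "newtons": 25
}}

```text
time_s: 10.62
tool_pos: [0.4311, -0.2455, 0.0298]
ee_rot: [0.981, 0.193, 0.0, 0.0]
force: [-1.7, 1.4, 5.5]
finger_gap: 0.0461
gripper_force: 25.6
```

Emit:
{"method": "play_rows", "body": {
  "moves": [
    [-0.2,0,0,-0.5,0,0,0],
    [-0.2,0,0,-1.5,0,0,0],
    [-0.2,0,0,-3,0,0,0],
    [-0.2,0,0,-5,0,0,0],
    [-0.2,0,0,-7.5,0,0,0],
    [-0.2,0,0,-10,0,0,0],
    [-0.2,0,0,-11.5,0,0,0],
    [-0.2,0,0,-12,0,0,0],
    [-0.2,0,0,-12,0,0,0]
  ]
}}

```text
time_s: 11.37
tool_pos: [0.4316, -0.2459, 0.1509]
ee_rot: [0.981, 0.193, 0.001, 0.002]
force: [0.3, 0.6, -0.2]
finger_gap: 0.0463
gripper_force: 25.9
```

Emit:
{"method": "play_rows", "body": {
  "moves": [
    [-0.2,1.2,-1.4,0,0,0,0],
    [-0.2,3.2,-3.6,0,0,0,0],
    [-0.2,5.5,-6.1,0,0,0,0],
    [-0.2,8,-8.9,0,0,0,0],
    [-0.2,10.5,-11.7,0,0,0,0],
    [-0.2,13,-14.5,0,0,0,0],
    [-0.2,15.2,-17,0,0,0,0],
    [-0.2,16.6,-18.5,0,0,0,0],
    [-0.2,17.1,-19.1,0,0,0,0],
    [-0.2,17.1,-19.1,0,0,0,0],
    [-0.2,17.1,-19.1,0,0,0,0],
    [-0.2,17.1,-19.1,0,0,0,0]
  ]
}}

```text
time_s: 12.37
tool_pos: [0.5155, -0.0046, 0.148]
ee_rot: [0.981, 0.193, -0.001, 0.0]
force: [0.6, -0.4, -0.8]
finger_gap: 0.0462
gripper_force: 25.9
```

```bash
python3 - <<'E'
from h import *
s=manip.sense();print(s['time_s'],s['tool_pos'],s['ee_rot'],s['finger_gap'],togo([.5172,-.0033,.0648]))
a=grab("scene","pics/s5.png")
cv2.imwrite("pics/c7.png",cv2.resize(a[180:290,150:260],(480,480),interpolation=cv2.INTER_CUBIC))
E
```

```text
12.3667 [ 0.51554606 -0.00457176  0.14801717] [ 9.81261679e-01  1.92677768e-01 -8.91689751e-04  3.09916549e-05] 0.04621889524452332 [ 0.21586487 -0.05283864  8.32136509]
```

View pics/c7.png

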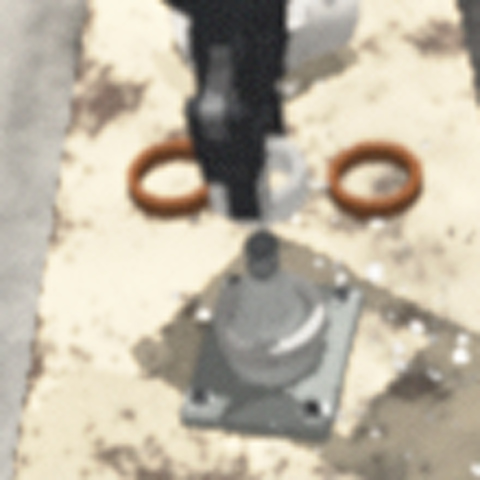

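The tall ring is held over the knob (ring ≈(258,185), knob top (261,240)). Lowering it.

Emit:
{"method": "play_rows", "body": {
  "moves": [
    [-0.2,0.1,0,0.5,0,0,0],
    [-0.2,0.15,0,1.5,0,0,0],
    [-0.2,0.15,0,2.5,0,0,0],
    [-0.2,0.15,0,3.5,0,0,0],
    [-0.2,0.15,0,4.5,0,0,0],
    [-0.2,0.15,0,5.3,0,0,0],
    [-0.2,0.15,0,5.8,0,0,0],
    [-0.2,0.15,0,6,0,0,0],
    [-0.2,0.15,0,6,0,0,0]
  ]
}}

```text
time_s: 13.17
tool_pos: [0.5173, -0.0028, 0.088]
ee_rot: [0.981, 0.193, -0.001, -0.0]
force: [-0.3, 0.3, -0.2]
finger_gap: 0.0458
gripper_force: 25.9
```

Emit:
{"method": "play_rows", "body": {
  "moves": [
    [-0.2,0,0,0.3,0,0,0],
    [-0.2,0,0,0.6,0,0,0],
    [-0.2,0,0,0.9,0,0,0],
    [-0.2,0,0,1.1,0,0,0],
    [-0.2,0,0,1.3,0,0,0],
    [-0.2,0,0,1.3,0,0,0]
  ]
}}

```text
time_s: 13.67
tool_pos: [0.5184, -0.0033, 0.0758]
ee_rot: [0.981, 0.193, 0.001, 0.001]
force: [0.7, -1.3, -1.1]
finger_gap: 0.0459
gripper_force: 25.9
```

Emit:
{"method": "play_rows", "body": {
  "moves": [
    [-0.2,0,0,0.2,0,0,0],
    [-0.2,0,0,0.4,0,0,0],
    [-0.2,0,0,0.6,0,0,0],
    [-0.2,0,0,0.8,0,0,0],
    [-0.2,0,0,0.95,0,0,0],
    [-0.2,0,0,1.05,0,0,0],
    [-0.2,0,0,1.05,0,0,0]
  ]
}}

```text
time_s: 14.25
tool_pos: [0.5186, -0.0034, 0.0655]
ee_rot: [0.981, 0.193, 0.001, 0.001]
force: [3.5, -3.7, -0.4]
finger_gap: 0.0461
gripper_force: 26.0
```

Emit:
{"method": "play_rows", "body": {
  "moves": [
    [-0.2,0.05,0.1,0,0,0,0],
    [-0.2,0.05,0.1,0.1,0,0,0],
    [-0.2,0.05,0.1,0.1,0,0,0],
    [0.5,0.05,0.1,0.1,0,0,0],
    [1,0.05,0.1,0.1,0,0,0],
    [1,0.05,0.1,0.1,0,0,0],
    [1,0.05,0.1,0.1,0,0,0],
    [1,0.05,0.1,0.1,0,0,0]
  ]
}}

```text
time_s: 14.92
tool_pos: [0.518, -0.0034, 0.0638]
ee_rot: [0.981, 0.193, -0.001, -0.0]
force: [1.2, 0.3, 0.4]
finger_gap: 0.0854
gripper_force: 0.0
```

Emit:
{"method": "play_rows", "body": {
  "moves": [
    [1,0,0,-1,0,0,0],
    [1,0,0,-2.5,0,0,0],
    [1,0,0,-4.5,0,0,0],
    [1,0,0,-6,0,0,0],
    [1,2,-2,-7.5,0,0,0],
    [1,4.5,-5,-8,0,0,0],
    [1,6.5,-8,-8,0,0,0],
    [1,7,-10,-8,0,0,0],
    [1,7,-10,-8,0,0,0]
  ]
}}

```text
time_s: 15.67
tool_pos: [0.5456, 0.1192, 0.1455]
ee_rot: [0.981, 0.195, 0.001, -0.001]
force: [-0.0, -1.3, -0.3]
finger_gap: 0.0853
gripper_force: 0.0
```

```bash
python3 - <<'E'
from h import *
s=manip.sense();print(s['time_s'],s['tool_pos'],s['force'])
a=grab("scene","pics/s6.png");b=grab("top","pics/t6.png")
print(proj("scene",s['tool_pos']))
cv2.imwrite("pics/c8.png",np.hstack([cv2.resize(a[215:285,175:245],(400,400),interpolation=cv2.INTER_CUBIC),cv2.resize(b[165:220,165:220],(400,400),interpolation=cv2.INTER_CUBIC)]))
E
```

```text
15.6667 [0.54558368 0.11920768 0.14554389] [-0.03820242 -1.28741571 -0.29102639]
[161.32580596 252.66531639]
```

View pics/c8.png

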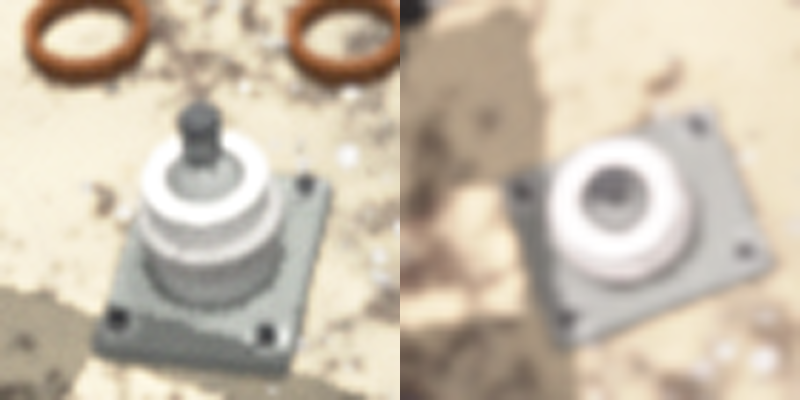

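Both rings look flat and stacked (tall ring at crop (205,178), wide ring below it). I'll check the height numerically and work out the move to the knob.

```bash
python3 - <<'E'
from h import *
print("talltop",tri((210.6,245.2),(193.7,192.8)),"knob",tri((209.6,234.7),(193.2,190.)))
print(proj("scene",[.518,-.0035,.062]),proj("top",[.518,-.0035,.062]),proj("scene",[.518,-.0035,.094]),proj("top",[.518,-.0035,.094]))
s=manip.sense();print(s['tool_pos'],togo([.518,-.0035,.145]))
E
```

```text
talltop (array([ 0.51539174, -0.00138005,  0.06152424]), np.float64(0.0030622159773329447)) knob (array([ 0.51679341, -0.00410838,  0.09181909]), np.float64(0.0026564037271023166))
[210.72862096 244.21811684] [194.14651641 191.39899363] [209.48846808 234.15335869] [192.69166242 189.03341209]
[0.54533513 0.11599408 0.14478632] [-7.08085065 10.00610778 -0.01618492]
```

Emit:
{"method": "play_rows", "body": {
  "moves": [
    [1,-1,1.4,0,0,0,0],
    [1,-2.6,3.7,0,0,0,0],
    [1,-4.6,6.5,0,0,0,0],
    [1,-6.3,8.9,0,0,0,0],
    [1,-7,10,0,0,0,0],
    [1,-7,10,0,0,0,0],
    [1,-7,10,1,0,0,0],
    [1,-7,10,2.5,0,0,0],
    [1,-7,10,4,0,0,0],
    [1,-7,10,5,0,0,0],
    [1,-7,10,5.4,0,0,0],
    [1,-7,10,5.4,0,0,0]
  ]
}}

```text
time_s: 16.77
tool_pos: [0.5174, -0.0031, 0.0886]
ee_rot: [0.981, 0.193, -0.002, -0.001]
force: [0.3, 0.0, 0.1]
finger_gap: 0.0855
gripper_force: 0.0
```

Emit:
{"method": "play_rows", "body": {
  "moves": [
    [0,0,0,0,0,0,0],
    [-0.5,0,0,0,0,0,0],
    [-1,0,0,0,0,0,0],
    [-1,0,0,0,0,0,0],
    [-1,0,0,0,0,0,0],
    [-1,0,0,0,0,0,0],
    [-1,0,0,0,0,0,0],
    [-1,0,0,0,0,0,0],
    [-1,0,0,0,0,0,0],
    [-1,0,0,0,0,0,0],
    [-1,0,0,0,0,0,0],
    [-1,0,0,0,0,0,0]
  ],
  "newtons": 80
}}

```text
time_s: 17.77
tool_pos: [0.5195, -0.0047, 0.0913]
ee_rot: [0.981, 0.193, 0.001, 0.001]
force: [-0.7, -5.3, 5.7]
finger_gap: 0.0145
gripper_force: 78.3
```

Emit:
{"method": "play_rows", "body": {
  "moves": [
    [-1,0,0,-0.3,0,0,0],
    [-1,0,0,-0.7,0,0,0],
    [-1,0,0,-1.1,0,0,0],
    [-1,0,0,-1.5,0,0,0],
    [-1,0,0,-1.9,0,0,0],
    [-1,0,0,-2.3,0,0,0],
    [-1,0,0,-2.7,0,0,0],
    [-1,0,0,-3.1,0,0,0],
    [-1,0,0,-3.4,0,0,0],
    [-1,0,0,-3.5,0,0,0],
    [-1,0,0,-3.5,0,0,0],
    [-1,0,0,-3.5,0,0,0]
  ]
}}

```text
time_s: 18.77
tool_pos: [0.5194, -0.0047, 0.1234]
ee_rot: [0.981, 0.193, 0.001, 0.001]
force: [6.0, -6.3, -9.6]
finger_gap: 0.015
gripper_force: 78.3
```

```bash
python3 - <<'E'
from h import *
for k in range(2):
    a=grab("scene",f"pics/s7{k}.png");s=manip.sense();print(s['time_s'],s['tool_pos'],s['force'],s['finger_gap'],s['gripper_force'])
print(proj("scene",[.518,-.0035,.07]),proj("scene",[.518,-.0035,.109]))
g=cv2.cvtColor(a,cv2.COLOR_BGR2GRAY);print(g[222:262,203:219])
E
```

```text
18.8167 [ 0.51937219 -0.00465143  0.12336381] [ 6.76087816 -5.39857406 -9.91532764] 0.014993451061494622 78.25004699639976
18.8667 [ 0.51937919 -0.0046415   0.12332453] [  6.78987456  -5.95938292 -11.34557096] 0.014688398468815178 78.25067231431603
[210.42431395 241.74753029] [208.88543737 229.26286738]
[[ 39  38  34  37  38  38  51  66  74  66 120 208 229 227 220 221]
 [ 40  45  39  42  39  39  52  86  97  77 113 187 219 223 226 223]
 [ 42  40  45  42  37  42  60 100 113  85  96 168 203 220 227 225]
 [ 45  43  43  38  45  38  66 112 120  93  99 148 181 201 217 226]
 [ 54  42  35  40  42  44  71 121 131 108 104 133 150 161 184 214]
 [ 67  46  37  42  40  40  73 123 134 121 126 148 140 146 167 197]
 [ 77  47  40  41  38  44  69 121 134 134 159 172 161 166 189 201]
 [ 84  46  41  42  45  41  65 117 134 140 182 203 194 197 228 230]
 [ 95  49  39  42  40  41  54 104 129 150 204 224 214 216 239 234]
 [104  54  40  44  43  37  50  91 128 167 221 229 223 222 231 224]
 [116  71  51  40  45  47  50  96 137 186 222 233 231 231 233 229]
 [158 122 104  89  73  71  75 110 142 182 216 222 229 237 
[... 1185 characters left out ...]
 231 242 238 238 245 232 202]
 [172 171 173 170 175 197 206 209 221 245 253 250 234 220 190 182]
 [172 173 171 171 177 194 202 206 204 219 227 219 202 189 178 181]
 [171 169 175 169 176 179 181 181 181 183 187 181 180 185 182 187]
 [167 171 174 172 174 176 175 177 175 175 180 182 182 186 189 202]
 [159 169 172 172 175 179 175 175 180 178 183 189 190 198 210 223]
 [146 153 164 167 169 174 174 175 176 174 188 199 209 223 231 231]
 [137 140 141 149 155 160 166 164 163 175 206 222 230 232 230 214]
 [135 137 135 142 145 148 149 145 152 181 217 227 226 215 190 164]
 [132 134 136 142 148 148 149 148 155 186 202 192 180 163 142 130]
 [135 138 137 137 137 142 141 140 137 146 146 142 141 137 126 127]]
```

The groove shows at scene (208,242.7), where the mouth is expected at row ≈241.7. The tool rose 32 mm and the pull reads ≈10–11 N, so it needs a little more.

Emit:
{"method": "play_rows", "body": {
  "moves": [
    [-1,0,0,-0.1,0,0,0],
    [-1,0,0,-0.2,0,0,0],
    [-1,0,0,-0.25,0,0,0],
    [-1,0,0,-0.25,0,0,0],
    [-1,0,0,-0.25,0,0,0],
    [-1,0,0,-0.25,0,0,0],
    [-1,0,0,-0.25,0,0,0],
    [-1,0,0,-0.25,0,0,0]
  ]
}}

```text
time_s: 19.53
tool_pos: [0.5194, -0.0047, 0.1257]
ee_rot: [0.981, 0.193, 0.001, 0.001]
force: [6.5, -6.0, -11.2]
finger_gap: 0.0149
gripper_force: 78.2
```

```bash
python3 - <<'E'
from h import *
for k in range(3):
    a=grab("scene",f"pics/s8{k}.png");s=manip.sense();print(s['time_s'],s['tool_pos'],s['force'],s['gripper_force'])
print(cv2.cvtColor(a,cv2.COLOR_BGR2GRAY)[236:248,205:212].tolist())
E
```

```text
19.5833 [ 0.51938092 -0.00465131  0.12570945] [  6.36979285  -6.30198847 -10.49216548] 78.24059901293367
19.6333 [ 0.51937859 -0.00466298  0.12569614] [  6.73434964  -6.01330012 -10.11563611] 78.24036202160642
19.6833 [ 0.51937231 -0.00465883  0.12569719] [  7.61206518  -6.42929378 -11.67665099] 78.24036005884409
[[216, 179, 153, 146, 148, 148, 143], [211, 177, 153, 145, 147, 143, 148], [176, 166, 158, 148, 148, 149, 154], [162, 166, 160, 150, 145, 147, 152], [169, 170, 165, 154, 150, 149, 145], [171, 172, 155, 145, 142, 146, 146], [172, 158, 142, 129, 137, 143, 137], [164, 151, 133, 124, 130, 135, 133], [156, 149, 143, 139, 137, 138, 147], [151, 145, 148, 152, 158, 161, 162], [149, 147, 149, 156, 163, 163, 166], [147, 148, 154, 153, 157, 158, 163]]
```

Emit:
{"method": "play_rows", "body": {
  "moves": [
    [-1,0,0,-0.05,0,0,0],
    [-1,0,0,-0.1,0,0,0],
    [-1,0,0,-0.1,0,0,0],
    [-1,0,0,-0.1,0,0,0],
    [-1,0,0,-0.1,0,0,0],
    [-1,0,0,-0.1,0,0,0]
  ]
}}

```text
time_s: 20.18
tool_pos: [0.5194, -0.0047, 0.1267]
ee_rot: [0.981, 0.193, 0.001, 0.001]
force: [7.2, -6.4, -10.5]
finger_gap: 0.0146
gripper_force: 78.2
```

```bash
python3 - <<'E'
from h import *
F=[]
for k in range(6):
    a=grab("scene",f"pics/s9{k}.png");s=manip.sense();F.append(s['force'][2])
print(s['time_s'],s['tool_pos'],np.mean(F),s['qd'].round(4))
for f in("s71","s82","s95"):print(f,cv2.imread(f"pics/{f}.png",0)[239:247,207:212].mean(1))
v=np.array([.176,.4716])-[.518,-.0035];v/=np.linalg.norm(v)
for z in(.067,.07,.073,.1):print(z,proj("scene",[.518+.005*v[0],-.0035+.005*v[1],z]))
E
```

```text
20.4833 [ 0.51937755 -0.00465843  0.12667118] -11.106912277097814 [ 0.0001  0.002   0.0003  0.0006 -0.0016  0.0006]
s71 [151.2 153.  147.4 139.8 134.4 142.6 157.4 159. ]
s82 [150.6 152.  146.4 136.8 130.2 140.6 156.  158.8]
s95 [154.2 153.8 145.4 133.8 123.4 137.8 156.2 157.6]
0.067 [210.73778716 244.29339024]
0.07 [210.62317083 243.36277678]
0.073 [210.5080214  242.42791948]
0.1 [209.44704797 233.81824053]
```

The groove is emerging at row ≈243, where the rod meets the mouth (row 243.4). The pull averages 11.1 N against 11 N at the mark, and the lift is 35 mm. All agree, so I'm handing in.

```bash
python3 -c "
from workcell import manip
print(manip.hand_in())"
```

```text
the job is handed in; nothing more can be done
None
```

I've handed the job in with both rings home on the gauge and the knob held about 35 mm up, its length mark level with the mouth of the post; the hand-in gave no verdict.

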